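# Bring the vial carrier into the open dosing bay

### The job

Get the vials ready for dosing: lift the lid of the dosing bay all the way open until it lies back on its stop, then push the vial carrier along its rail to the next station, the one inside the bay, until it is caught in the detent there. Do not let the carrier run past that station, leave the lid open, and do not disturb the bottle, jar and box standing around.

Things in the scene. Friction and masses are not known exactly. Their poses are not given: they have to be found in the camera images.
- track: Sample track fixed to the bench: grey base plate 120 x 520 x 12 mm with a steel rail (24 mm wide, top at 32 mm) along its y axis and a black stop at each end. Origin: on the bench under the rail's centreline; x points across the rail away from the robot, y along the rail in the push direction (robot's left), z up. The base plate runs from y = -250 to +270 mm.
- bay_mid (a point): Middle of the dosing bay, level with its wall tops, at track x = 0, y = 105 mm, z = 100 mm. The bay is two upright white side walls (outer faces at track x = -58 and +58 mm, y = 40 to 170 mm, top 100 mm above the bench), open at both ends for the carrier and covered by the lid.
- dosing_station (a point): Point on the rail at the station in the bay (track x = 0, y = 105, z = 34 mm): carrier_mid lies here when caught in the detent, a pair of small steel cross pins in front of the rail between which a sprung ball under the carrier drops (about 6 N to push in or out, play about 1 mm, pulls in from about 5 mm). An identical further station lies 110 mm beyond.
- carrier (a joint): Travel of the carrier along the rail in m, growing along track y: 0 at the loading end, 0.235 when caught at the dosing station, 0.345 at the further station, 0.36 at the end stop. It starts at rest between 0 and 0.06, where the rail has no detents; it slides with 1 to 2 N.
- carrier_mid (a point): Middle of the carrier, at the underside of its aluminium platform (70 mm across the rail x 80 mm along it, 34 to 44 mm above the bench), which carries four capped glass vials (27 mm wide, tops 92 mm above the bench) in two rows.
- carrier_grip (a point): Centre of the top face of the carrier's black upright grip tab, 16 mm across the rail (track x) x 24 mm along it (track y), top 117 mm above the bench and free down to 44 mm; it stands 130 mm behind carrier_mid (towards track -y) on a flat arm 20 mm wide. It stays outside the bay when the carrier is at the dosing station.
- bay_lid (a joint): Opening angle of the bay lid in rad: 0 closed and level, 1.85 leaning back on its stop. It falls shut if let go below about 1.55 and falls back onto the stop above about 1.65. While closed, its skirt bars the vials from the bay.
- lid_handle (a point): Middle of the lid's handle, a round steel bar 10 mm thick and 98 mm long, parallel to the rail (track y), 42 mm in front of the lid's near edge on two short struts 80 mm apart (70 mm free between them for fingers); with the lid closed it lies 104 mm above the bench, at track x = -100 mm, y = 105 mm, with nothing under it.
- lid_hinge (a point): Middle of the lid's hinge line, at track x = 58 mm, y = 105 mm, z = 102 mm; the axis runs along track y. The lid is a grey plastic plate 117 x 134 x 8 mm reaching from here towards the robot; the handle bar circles the hinge at 158 mm radius, upward and away from the robot.
- reagent_bottle: Bystander: brown capped bottle, 48 mm across, 100 mm high; origin at the centre of its underside.
- tip_box: Bystander: cardboard box with a white lid, 82 x 122 x 56 mm; origin at the centre of its underside.
- swab_jar: Bystander: clear jar with a lid, 56 mm across, 70 mm high; origin at the centre of its underside.

How it is judged:
By the outcome, as a careful person would: the job done as asked, in the order asked, and still so for the second after the job is handed in, with the robot touching nothing.
It also fails if it takes over 62 s, if anything falls off the work surface, if the arm or the gripper's body presses on something with over 40 N, if the wrist force passes 120 N, or if a joint passes its speed limit or range.

### The arm

A 6-joint arm with a two-finger parallel gripper is mounted at the origin on the work surface. World frame = base frame: x ahead of the robot, y to its left, z up, the work surface at z = 0. Lengths are in m, angles in rad, forces in N, time in s.
With the tool pointing down it reaches from about 0.3 to 0.825 m from the base axis. Payload 5.4 kg.
Tool frame: the origin (TCP) lies at the centre of the arm's flange, where the gripper is bolted on; the fingertips stand 190 mm ahead of it and the grasp point (between the pads) lies 171 mm ahead of it; z points along the fingers, y is the line along which they close (so a half turn about z gives the same grasp; the last joint's range is limited). The gripper opens to 92 mm and grips with 3 to 60 N. Pads are 20 mm wide; open, the fingers measure 128 mm over their backs; the gripper's body (75 mm by 189 mm) begins 69 mm behind the grasp point.
Start: joints at [-1.455, 0.158, 1.597, -0, 1.386, -0.21], TCP at [0.184, -0.545, 0.405] pointing down, gripper open.
Joint ranges: [-2.91, 2.91], [-0.94, 2.29], [0.18, 2.7], [-1.29, 4.43], [0.17, 2.64], [-3, 3]. Speed limits (rad/s): [2.57, 2.57, 3.14, 3.14, 3.14, 3.14].

### API

Orientations are given as a unit quaternion [x, y, z, w].
In Python, from plant import ctrl, optics, ticket gives the robot as it stands.
- The arm moves only by the tool move_arm, never from a script. Its argument "plan" is a list of rows, each a list of 7 numbers: the shift along the tool's x, y, z scaled (see below), then the turn, a rotation vector about the tool's x, y, z scaled (see below), then the closure, from -1 (fully open) to 1 (shut). A call has exactly 8 rows; each row is the pose to reach, as a shift and turn from the pose commanded when the call began, along the tool's axes at that moment; what a row does not reach only later rows make up. The controller multiplies each number of a shift by 0.4 m and each number of a turn by pi/2 rad. A row lasts 1/12 s, in which the tool goes at most 41.7 mm and 7.16 degrees, less where a joint would pass 70% of its speed; a pose out of reach is approached as far as the arm can. A call with a number of a shift or a turn outside -1 to 1 is refused whole. A call with a gripper value outside its range is refused whole. The fingers move at their own pace and stop on an object; "grip_force" is the grip in N (left out, the last holds). Time passes only in rows, so rows that repeat a pose let the fingers close, or fill a call up. It gives the time, the measured TCP pose, the force, the opening and the grip force at its end, in the units of the state.
- ctrl.read_state(): the state, without advancing time (a new reading comes with each control period).
- optics.read_camera(name): name is "side" or "top"; returns the picture (384x512x3 uint8, red, green, blue); there is no depth.
- optics.get_calibration(name): a dict with "mtx" (3x3 intrinsics, pixels), "D" ([k1, k2, p1, p2, k3] as OpenCV has them; the pictures are not rectified), "T" (4x4, takes a point from camera to world coordinates). Camera axes: x right, y up, looking along -z (the intrinsics and any distortion apply to the point x, -y, -z); pixel columns grow to the right and rows downward; lengths in m; the calibration is good to about 2 mm. A picture is of the moment at which its call begins. get_calibration takes no time and is no camera call.
- ticket.hand_in(): hands the job in; it is judged then, once.
Trained networks look in the newest picture that a camera, given by its name, has taken for a name from the list of things; names that differ only in an ending like _2 or _b are one class to them, and where a whole thing is asked for, a point or a joint stands for the part that bears it (a point fixed in the world has none). Each returns a list of dicts, best first, with "p" (0 to 1); they miss things now and then, are a little off and sometimes report something else, mostly with a low value. They report only what shows in the picture. A call takes as long as a camera call.
- optics.regions_of(camera, label): "mask" (384x512 bool, what is visible of it) and "box" ([centre column, centre row, width, height] in pixels, round what is visible of it).
- optics.pinpoint(camera, label): "xy" ([column, row] in pixels: a listed point, or the origin of a listed thing).
The state is a dict: "time": time; "qpos": joint angles; "qd": joint speeds; "joint_efforts": joint torques, N m; "position": TCP position; "tool_rot": TCP orientation; "force": force on the tool from outside, world axes, zero at the start; "wrist_torque": the same for the moment, N m; "width": finger opening in m; "gripper_force": force on a finger pad.
Only numpy, scipy, OpenCV 4.12 (cv2) and the standard library are available. Lean on these libraries where they do the work, as an engineer would, in place of code of your own. Each camera call takes 0.05 s, during which the arm holds its last target. There are 200 camera calls.

## Working session

There is one attempt and no reset: what is moved stays moved. The work goes in short steps, Python scripts to look and compute and a tool call to move; the robot and the scene stay as the last step left them, time stands still between calls to the robot, and variables do not carry over. Pictures are saved under pics/ and viewed, at most 10 in all, crops included, and the job is handed in when it is done.

Besides the shell and the picture viewer there is one more tool, called after "Emit:" as name(argument=value, ...) on one line, values as JSON. move_arm: Moves the arm, as the interface text tells. Shifts and turns lie within -1 to 1; 1 stands for 0.4 m of shift or pi/2 rad of turn. Its arguments: {"type":"object","properties":{"plan":{"type":"array","items":{"type":"array","items":{"type":"number"}}},"grip_force":{"type":"number"}},"required":["plan"]}

```bash
mkdir -p pics; ls; python3 - <<'E'
from plant import ctrl, optics
import cv2, numpy as np
np.set_printoptions(precision=4,suppress=True)
s=ctrl.read_state(); print(s)
for c in("side","top"):
    im=optics.read_camera(c); cv2.imwrite(f"pics/{c}0.png",im[:,:,::-1])
    k=optics.get_calibration(c); print(c,k)
    for l in["track","bay_mid","dosing_station","carrier_mid","carrier_grip","lid_handle","lid_hinge","reagent_bottle","tip_box","swab_jar"]:
        print(l,[(np.round(d["xy"],1),round(d["p"],2)) for d in optics.pinpoint(c,l)[:2]])
E
```

```text
pics
{'time': 0.0, 'qpos': array([-1.4551,  0.159 ,  1.5982,  0.    ,  1.3862, -0.2101]), 'qd': array([ 0.0001,  0.0006, -0.0004, -0.0003, -0.0012, -0.0004]), 'joint_efforts': array([ -0.0016, -38.5575, -32.2108,   0.07  ,   0.038 ,  -0.0001]), 'position': array([ 0.184 , -0.5445,  0.4037]), 'tool_rot': array([ 0.9868,  0.1622,  0.    , -0.0009]), 'force': array([-0.2991,  0.5196,  0.2342]), 'wrist_torque': array([-0.0283,  0.0268,  0.024 ]), 'gripper_force': 0.0, 'width': 0.09214995259602951}
side {'mtx': array([[495.6511,   0.    , 247.8375],
       [  0.    , 495.6511, 192.3101],
       [  0.    ,   0.    ,   1.    ]]), 'D': array([-0.0193,  0.    ,  0.    ,  0.    ,  0.    ]), 'T': array([[-0.9994,  0.0219, -0.0252,  0.526 ],
       [-0.0333, -0.7029,  0.7105,  0.6216],
       [-0.0021,  0.7109,  0.7033,  0.7693],
       [ 0.    ,  0.    ,  0.    ,  1.    ]])}
track [(array([222.5, 226. ]), 0.73)]
bay_mid [(array([221.9, 228.7]), 0.63)]
dosing_station [(array([226.5, 257.3]), 0.56)]
carrier_mid [(array([224.8, 180.2]), 0.67), (array([124.5, 267.3]), 0.22)]
carrier_grip [(array([2
[... 492 characters left out ...]
rray([[ 0.0123,  0.9982, -0.0588,  0.5007],
       [-0.9998,  0.0131,  0.0128, -0.0626],
       [ 0.0135,  0.0586,  0.9982,  0.922 ],
       [ 0.    ,  0.    ,  0.    ,  1.    ]])}
track [(array([242.4, 157.7]), 0.88), (array([291.3, 157.9]), 0.55)]
bay_mid [(array([184.1, 154.8]), 0.97)]
dosing_station []
carrier_mid [(array([289.5, 157.2]), 0.55)]
carrier_grip [(array([366.9, 152.7]), 0.59)]
lid_handle [(array([184.5, 211.1]), 0.8)]
lid_hinge [(array([184.5, 211.8]), 0.64), (array([185.8, 122.7]), 0.55)]
reagent_bottle [(array([293.8,  78.7]), 0.79), (array([289.8, 159.1]), 0.6)]
tip_box [(array([190.8,  76. ]), 0.81)]
swab_jar [(array([317.9, 278.8]), 0.83), (array([243.5, 162.2]), 0.21)]
```

```bash
cat > h.py <<'E'
from plant import ctrl, optics
import cv2, numpy as np
from scipy.spatial.transform import Rotation as R
np.set_printoptions(precision=4,suppress=True)
F=np.diag([1,-1,-1.])
def rvt(c):
    k=optics.get_calibration(c); M=F@k["T"][:3,:3].T; return k,M,-M@k["T"][:3,3]
def proj(c,P):
    k,M,t=rvt(c); return cv2.projectPoints(np.array(P,float).reshape(-1,1,3),cv2.Rodrigues(M)[0],t,k["mtx"],k["D"])[0][:,0]
def ray(c,xy):
    k,M,t=rvt(c); n=cv2.undistortPoints(np.array(xy,float).reshape(1,1,2),k["mtx"],k["D"])[0,0]
    d=M.T@np.array([n[0],n[1],1]); return k["T"][:3,3],d/np.linalg.norm(d)
def tri(a,b):
    A=np.zeros((3,3));v=np.zeros(3);q=[]
    for c,x in(("side",a),("top",b)):
        o,d=ray(c,x);P=np.eye(3)-np.outer(d,d);A+=P;v+=P@o;q.append((o,P))
    X=np.linalg.solve(A,v); return X,max(np.linalg.norm(P@(X-o)) for o,P in q)
def plane(c,xy,z):
    o,d=ray(c,xy); return o+d*(z-o[2])/d[2]
E
python3 - <<'E'
from h import *
for n,a,b in[("bay",(221.9,228.7),(184.1,154.8)),("mid",(224.8,180.2),(289.5,157.2)),("grip",(225.8,115.5),(366.9,152.7)),("handle",(276,228.3),(184.5,211.1)),("hinge",(187.4,230.3),(185.8,122.7)),("track",(222.5,226),(242.4,157.7)),("jar",(334.8,175.5),(317.9,278.8)),("bottle",(151,187.9),(293.8,78.7)),("box",(126,267.4),(190.8,76))]:
    print(n,*tri(a,b))
E
```

```text
bay [0.5942 0.0497 0.1123] 0.0021656429186296495
mid [ 0.603  -0.1524  0.0384] 9.124457379079498e-05
grip [ 0.6068 -0.2914  0.1074] 0.0007736520679542013
handle [0.495  0.0466 0.1129] 0.0021871698064972593
hinge [0.6557 0.049  0.105 ] 0.0020755450772066935
track [ 0.6041 -0.0572 -0.0023] 0.0012655869544385711
jar [ 0.355  -0.2183 -0.0016] 0.0013690496531386647
bottle [ 0.7737 -0.1649 -0.0011] 0.0033054075971204197
box [ 0.7802  0.0556 -0.0011] 0.00045655455941546254
```

View pics/side0.png

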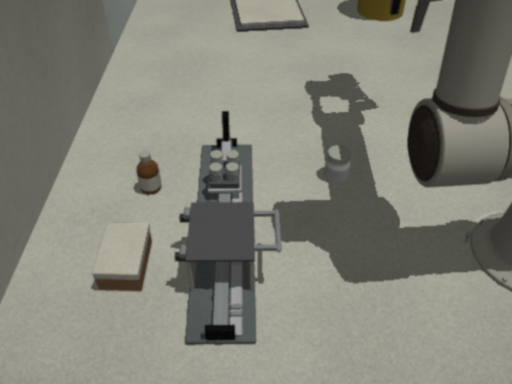

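View pics/top0.png

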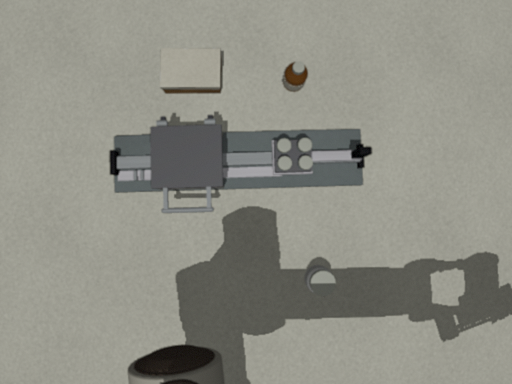

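The side view shows the lid at (221,231), the handle bar at col 278 (rows 211–249), the tab at (226,120), the bottle at (149,172), the box at (124,255) and the jar at (338,163). In the top view the handle bar runs (163–212, 210), the tab is at (366,152) and the bay is clear. Next I'll fit the track pose from both views.

```bash
python3 - <<'E'
from h import *
from scipy.optimize import least_squares
B=[(60,270,12),(60,-250,12),(-60,-250,12),(-60,270,12)]
obs=[("top",B[0],(114,135)),("top",B[1],(361,129)),("top",B[2],(363,185)),("top",B[3],(115,192)),
("side",B[1],(202,145)),("side",B[2],(251,145)),("side",B[3],(256,341)),("side",B[0],(187,341)),
("top",(-100,154,104),(162,211)),("top",(-100,56,104),(213,209.5)),("side",(-100,154,104),(279,250)),("side",(-100,56,104),(277,211))]
car=[("top",0,0,34,(289.5,157.2)),("side",0,0,34,(224.8,180.2)),("top",0,-130,117,(366.9,152.7)),("side",0,-130,117,(225.8,113))]
def W(p,L):
    L=np.array(L)/1000; c,s=np.cos(p[2]),np.sin(p[2]); return [p[0]+c*L[0]-s*L[1],p[1]+s*L[0]+c*L[1],L[2]]
def f(p):
    r=[proj(c,W(p,L))[0]-u for c,L,u in obs]
    r+=[proj(c,W(p,(x,y-130+p[3]*1000,z)))[0]-u for c,x,y,z,u in car]
    return np.ravel(r)
s=least_squares(f,[.6,-.057,0,.03],loss="soft_l1"); p=s.x
print(p); print(f(p).reshape(-1,2))
print("handle",W(p,(-100,105,104)),"grip",W(p,(0,p[3]*1000-260,117)))
print(tri((278,230.5),(187.5,210.3)))
E
```

```text
[ 0.5985 -0.0588  0.0413  0.0318]
[[-0.5325  0.5224]
 [ 0.0478 -0.2006]
 [ 0.7128  0.7216]
 [-1.0969  0.7916]
 [ 0.169  -1.1025]
 [ 0.9103 -1.4467]
 [ 0.2249 -0.1295]
 [-2.6631  0.4283]
 [-0.639   0.0033]
 [ 1.1505  0.0767]
 [-0.1242  1.4668]
 [-0.9101 -1.4118]
 [ 2.0129  0.5571]
 [ 0.3869  0.0295]
 [-0.9996 -1.7219]
 [-0.4529  0.2415]]
handle [np.float64(0.49424583750437723), np.float64(0.04201767582939861), np.float64(0.104)] grip [np.float64(0.6079253346237045), np.float64(-0.2868066547178637), np.float64(0.117)]
(array([0.4937, 0.0426, 0.1026]), np.float64(0.0005271906448591545))
```

```bash
cat >> h.py <<'E'
Y=.0413; RT=R.from_matrix(np.array([[-np.sin(Y),np.cos(Y),0],[np.cos(Y),np.sin(Y),0],[0,0,-1]]).T)
RT=R.from_matrix(np.column_stack([[-np.sin(Y),np.cos(Y),0],[np.cos(Y),np.sin(Y),0],[0,0,-1]]))
def go(P,Rt=RT):
    s=ctrl.read_state(); R0=R.from_quat(s["tool_rot"])
    return R0.inv().apply(np.array(P)-s["position"])/.4, (R0.inv()*Rt).as_rotvec()/(np.pi/2)
E
python3 -c "
from h import *
print(go([.34,-.25,.40])); print(go([.494,.042,.40]))"
```

```text
(array([ 0.6053, -0.5733,  0.0118]), array([-0.    , -0.    , -0.8189]))
(array([ 1.2037, -1.1417,  0.0118]), array([-0.    , -0.    , -0.8189]))
```

Emit:
move_arm(plan=[[0.05, -0.05, 0, 0, 0, -0.05, 0.35], [0.13, -0.13, 0, 0, 0, -0.12, 0.35], [0.21, -0.2, 0, 0, 0, -0.19, 0.35], [0.29, -0.27, 0, 0, 0, -0.26, 0.35], [0.37, -0.35, 0, 0, 0, -0.33, 0.35], [0.45, -0.42, 0, 0, 0, -0.4, 0.35], [0.53, -0.5, 0, 0, 0, -0.47, 0.35], [0.6, -0.57, 0, 0, 0, -0.54, 0.35]], grip_force=20)

```text
time: 1.77
position: [0.3338, -0.2601, 0.4049]
tool_rot: [0.831, 0.556, 0.0, 0.0]
force: [0.5, -0.0, 0.1]
width: 0.0405
gripper_force: 0.0
```

```bash
python3 -c "
from h import *
print(go([.494,.042,.40]),ctrl.read_state()['width'])"
```

```text
(array([0.8509, 0.0816, 0.0121]), array([ 0.0005,  0.0003, -0.2758])) 0.04050604831867322
```

Emit:
move_arm(plan=[[0.09, 0.01, 0, 0, 0, -0.04, 0.36], [0.19, 0.02, 0, 0, 0, -0.08, 0.36], [0.29, 0.03, 0, 0, 0, -0.12, 0.36], [0.39, 0.04, 0, 0, 0, -0.16, 0.36], [0.49, 0.05, 0, 0, 0, -0.2, 0.36], [0.6, 0.06, 0, 0, 0, -0.24, 0.36], [0.7, 0.07, 0.005, 0, 0, -0.275, 0.36], [0.79, 0.08, 0.01, 0, 0, -0.275, 0.36]])

```text
time: 2.43
position: [0.4857, 0.0196, 0.4011]
tool_rot: [0.693, 0.721, 0.0, 0.0]
force: [0.3, -0.5, -0.2]
width: 0.0289
gripper_force: 0.0
```

```bash
python3 -c "
from h import *
print(go([.494,.042,.32]),go([.494,.042,.279]),ctrl.read_state()['width'],ctrl.read_state()['qpos'])"
```

```text
(array([0.0551, 0.0227, 0.2027]), array([ 0.0008,  0.0001, -0.0018])) (array([0.0551, 0.0226, 0.3052]), array([ 0.0008,  0.0001, -0.0018])) 0.02892135020010584 [-0.2089 -0.0739  1.8441  0.0001  1.3702 -0.2474]
```

Emit:
move_arm(plan=[[0.02, 0.01, 0.02, 0, 0, 0, 0.36], [0.04, 0.02, 0.05, 0, 0, 0, 0.36], [0.055, 0.023, 0.09, 0, 0, 0, 0.36], [0.055, 0.023, 0.12, 0, 0, 0, 0.36], [0.055, 0.023, 0.15, 0, 0, 0, 0.36], [0.055, 0.023, 0.18, 0, 0, 0, 0.36], [0.055, 0.023, 0.19, 0, 0, 0, 0.36], [0.055, 0.023, 0.19, 0, 0, 0, 0.36]])

```text
time: 3.1
position: [0.4928, 0.0389, 0.3233]
tool_rot: [0.695, 0.719, -0.001, -0.001]
force: [0.7, 0.2, 0.4]
width: 0.0294
gripper_force: 0.0
```

```bash
python3 -c "
from h import *
a=optics.read_camera('side')[130:300,180:350];b=optics.read_camera('top')[100:270,120:290]
cv2.imwrite('pics/a1.png',cv2.resize(np.hstack([a,b]),None,fx=2.35,fy=2.35,interpolation=cv2.INTER_CUBIC)[:,:,::-1])
print(go([.494,.042,.279]))"
```

```text
(array([0.0076, 0.0014, 0.1153]), array([ 0.0002,  0.0001, -0.0043]))
```

View pics/a1.png

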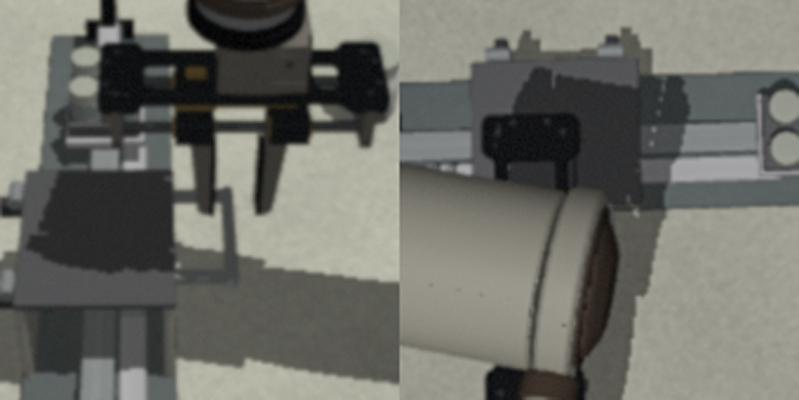

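The crop shows the fingertips at (205,210) and (262,212) straddling the bar at col 232, and they also sit inside the struts. Descending.

Emit:
move_arm(plan=[[0.004, 0.001, 0.02, 0, 0, 0, 0.36], [0.008, 0.0015, 0.04, 0, 0, 0, 0.36], [0.008, 0.0015, 0.06, 0, 0, 0, 0.36], [0.008, 0.0015, 0.08, 0, 0, 0, 0.36], [0.008, 0.0015, 0.1, 0, 0, 0, 0.36], [0.008, 0.0015, 0.112, 0, 0, 0, 0.36], [0.008, 0.0015, 0.112, 0, 0, 0, 0.36], [0.008, 0.0015, 0.112, 0, 0, 0, 0.36]])

```text
time: 3.87
position: [0.4939, 0.0427, 0.2795]
tool_rot: [0.695, 0.719, -0.0, -0.0]
force: [-0.2, 0.2, -0.4]
width: 0.0297
gripper_force: 0.0
```

Emit:
move_arm(plan=[[0, 0, 0, 0, 0, 0, 1], [0, 0, 0, 0, 0, 0, 1], [0, 0, 0, 0, 0, 0, 1], [0, 0, 0, 0, 0, 0, 1], [0, 0, 0, 0, 0, 0, 1], [0, 0, 0, 0, 0, 0, 1], [0, 0, 0, 0, 0, 0, 1], [0, 0, 0, 0, 0, 0, 1]], grip_force=20)

```text
time: 4.53
position: [0.4943, 0.0426, 0.2803]
tool_rot: [0.695, 0.719, 0.001, 0.001]
force: [3.3, -0.2, 1.1]
width: 0.0092
gripper_force: 20.0
```

```bash
python3 -c "
import numpy as np
r=.158/.4
for a in (0,.45,.95,1.4):
    print(a)
    for k in range(1,9):
        t=a+(.45,.5,.45,.44)[(0,.45,.95,1.4).index(a)]*k/8; f=lambda x:(x+.0127)
        print('%.2f %.3f %.3f'%(t,r*(np.cos(f(a))-np.cos(f(t))),-r*(np.sin(f(t))-np.sin(f(a)))))
"
```

```text
0
0.06 0.001 -0.022
0.11 0.003 -0.044
0.17 0.006 -0.066
0.23 0.011 -0.088
0.28 0.017 -0.109
0.34 0.024 -0.131
0.39 0.032 -0.151
0.45 0.042 -0.171
0.45
0.51 0.012 -0.022
0.57 0.025 -0.043
0.64 0.039 -0.063
0.70 0.055 -0.082
0.76 0.071 -0.100
0.82 0.089 -0.117
0.89 0.108 -0.133
0.95 0.128 -0.148
0.95
1.01 0.019 -0.012
1.06 0.038 -0.023
1.12 0.058 -0.033
1.18 0.078 -0.042
1.23 0.099 -0.050
1.29 0.120 -0.056
1.34 0.142 -0.062
1.40 0.163 -0.066
1.4
1.45 0.022 -0.003
1.51 0.043 -0.004
1.56 0.065 -0.005
1.62 0.087 -0.004
1.67 0.108 -0.002
1.73 0.130 0.001
1.78 0.151 0.005
1.84 0.172 0.011
```

Emit:
move_arm(plan=[[0, 0.001, -0.022, 0, 0, 0, 1], [0, 0.003, -0.044, 0, 0, 0, 1], [0, 0.006, -0.066, 0, 0, 0, 1], [0, 0.011, -0.088, 0, 0, 0, 1], [0, 0.017, -0.109, 0, 0, 0, 1], [0, 0.024, -0.131, 0, 0, 0, 1], [0, 0.032, -0.151, 0, 0, 0, 1], [0, 0.042, -0.171, 0, 0, 0, 1]])

```text
time: 5.2
position: [0.5113, 0.0433, 0.3484]
tool_rot: [0.695, 0.719, 0.001, 0.001]
force: [8.8, 0.5, -7.2]
width: 0.0091
gripper_force: 20.0
```

Emit:
move_arm(plan=[[0, 0.012, -0.022, 0, 0, 0, 1], [0, 0.025, -0.043, 0, 0, 0, 1], [0, 0.039, -0.063, 0, 0, 0, 1], [0, 0.055, -0.082, 0, 0, 0, 1], [0, 0.071, -0.1, 0, 0, 0, 1], [0, 0.089, -0.117, 0, 0, 0, 1], [0, 0.108, -0.133, 0, 0, 0, 1], [0, 0.128, -0.148, 0, 0, 0, 1]])

```text
time: 5.87
position: [0.5612, 0.0453, 0.407]
tool_rot: [0.694, 0.72, -0.002, -0.002]
force: [-4.3, 1.7, 1.2]
width: 0.0091
gripper_force: 20.0
```

Emit:
move_arm(plan=[[0, 0.019, -0.012, 0, 0, 0, 1], [0, 0.038, -0.023, 0, 0, 0, 1], [0, 0.058, -0.033, 0, 0, 0, 1], [0, 0.078, -0.042, 0, 0, 0, 1], [0, 0.099, -0.05, 0, 0, 0, 1], [0, 0.12, -0.056, 0, 0, 0, 1], [0, 0.142, -0.062, 0, 0, 0, 1], [0, 0.163, -0.066, 0, 0, 0, 1]])

```text
time: 6.53
position: [0.6269, 0.0477, 0.4336]
tool_rot: [0.694, 0.72, -0.001, -0.002]
force: [-1.2, 0.4, 1.6]
width: 0.009
gripper_force: 20.0
```

Emit:
move_arm(plan=[[0, 0.022, -0.003, 0, 0, 0, 1], [0, 0.043, -0.004, 0, 0, 0, 1], [0, 0.065, -0.005, 0, 0, 0, 1], [0, 0.087, -0.004, 0, 0, 0, 1], [0, 0.108, -0.002, 0, 0, 0, 1], [0, 0.13, 0.001, 0, 0, 0, 1], [0, 0.151, 0.005, 0, 0, 0, 1], [0, 0.17, 0.011, 0, 0, 0, 1]])

```text
time: 7.2
position: [0.6951, 0.0501, 0.429]
tool_rot: [0.694, 0.72, -0.001, -0.001]
force: [-0.6, 1.3, 1.6]
width: 0.0089
gripper_force: 20.0
```

```bash
python3 -c "
from h import *
a=optics.read_camera('side')[70:340,100:370];b=optics.read_camera('top')[20:290,80:350]
cv2.imwrite('pics/a2.png',cv2.resize(np.hstack([a,b]),None,fx=1.48,fy=1.48,interpolation=cv2.INTER_CUBIC)[:,:,::-1])
print(ctrl.read_state())"
```

```text
{'time': 7.3, 'qpos': array([-0.1011,  0.4631,  1.1748,  0.0009,  1.505 , -0.1367]), 'qd': array([-0.0006, -0.0239,  0.0265, -0.0054,  0.0061, -0.0024]), 'joint_efforts': array([ -1.7531, -50.1322, -33.2581,  -0.6128,  -0.1601,   0.0659]), 'position': array([0.6955, 0.0501, 0.4287]), 'tool_rot': array([ 0.6944,  0.7196, -0.    , -0.0008]), 'force': array([0.0547, 1.87  , 0.0918]), 'wrist_torque': array([0.3756, 0.0115, 0.0195]), 'gripper_force': 20.009668171405792, 'width': 0.009150203926065362}
```

View pics/a2.png

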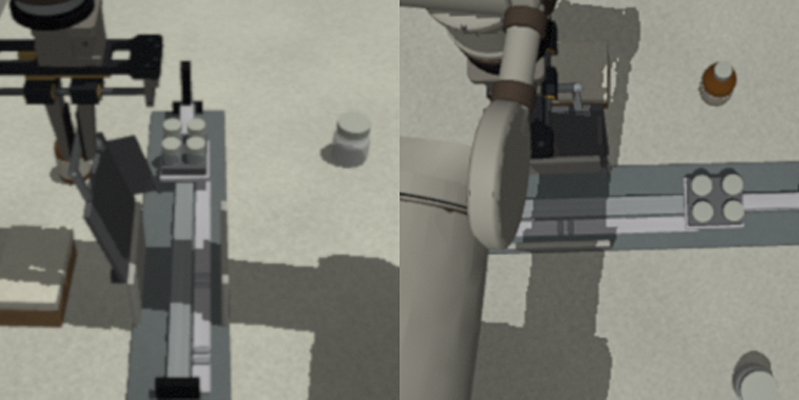

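The lid is open, with the bar in the fingers at crop (75,150), and the box, bottle and jar are where they were. Releasing, then rising.

Emit:
move_arm(plan=[[0, 0.004, 0, 0, 0, 0, 1], [0, 0.004, 0, 0, 0, 0, 0.3], [0, 0.004, 0, 0, 0, 0, 0.3], [0, 0.004, 0, 0, 0, 0, 0.3], [0, 0.004, 0, 0, 0, 0, 0.3], [0, 0.004, 0, 0, 0, 0, 0.3], [0, 0.004, -0.04, 0, 0, 0, 0.3], [0, 0.004, -0.1, 0, 0, 0, 0.3]])

```text
time: 7.97
position: [0.6962, 0.0497, 0.4665]
tool_rot: [0.695, 0.719, -0.002, -0.002]
force: [0.1, -0.5, 0.4]
width: 0.0322
gripper_force: 0.0
```

```bash
python3 -c "
from h import *
s=ctrl.read_state(); print(s['width'],s['position'])
print(go([.608,-.287,.47]))"
```

```text
0.0322383962442752 [0.6962 0.0497 0.4665]
(array([-0.8335, -0.2499, -0.0076]), array([-0.0041, -0.0005, -0.004 ]))
```

Emit:
move_arm(plan=[[0, 0, -0.04, 0, 0, 0, 0.3], [-0.05, -0.01, -0.08, 0, 0, 0, 0.1], [-0.14, -0.04, -0.08, 0, 0, 0, -0.1], [-0.23, -0.07, -0.08, 0, 0, 0, -0.1], [-0.32, -0.1, -0.08, 0, 0, 0, -0.1], [-0.41, -0.13, -0.08, 0, 0, 0, -0.1], [-0.48, -0.15, -0.08, 0, 0, 0, -0.1], [-0.52, -0.16, -0.08, 0, 0, 0, -0.1]])

```text
time: 8.63
position: [0.6389, -0.1636, 0.5017]
tool_rot: [0.696, 0.718, -0.0, 0.0]
force: [-0.1, -0.2, 0.7]
width: 0.0507
gripper_force: 0.0
```

```bash
python3 -c "
from h import *
a=optics.read_camera('side');b=optics.read_camera('top')
for l in('carrier_grip','lid_handle','carrier_mid'):
  for c in('side','top'): print(l,c,[(d['xy'],round(d['p'],2)) for d in optics.pinpoint(c,l)[:2]])
A=cv2.resize(a[90:220,160:290],None,fx=3,fy=3,interpolation=cv2.INTER_CUBIC);B=cv2.resize(b[90:220,280:410],None,fx=3,fy=3,interpolation=cv2.INTER_CUBIC)
cv2.imwrite('pics/a3.png',np.hstack([A,B])[:,:,::-1])
print(ctrl.read_state()['position'])"
```

```text
carrier_grip side [([223.4, 111.3], 0.97), ([220.3, 229.2], 0.41)]
carrier_grip top [([366.9, 154.9], 0.89)]
lid_handle side [([147.9, 167.1], 0.82)]
lid_handle top [([169.4, 78.6], 0.97)]
carrier_mid side [([225.0, 181.4], 0.58)]
carrier_mid top [([289.4, 158.5], 0.69)]
[ 0.6405 -0.1587  0.5015]
```

View pics/a3.png

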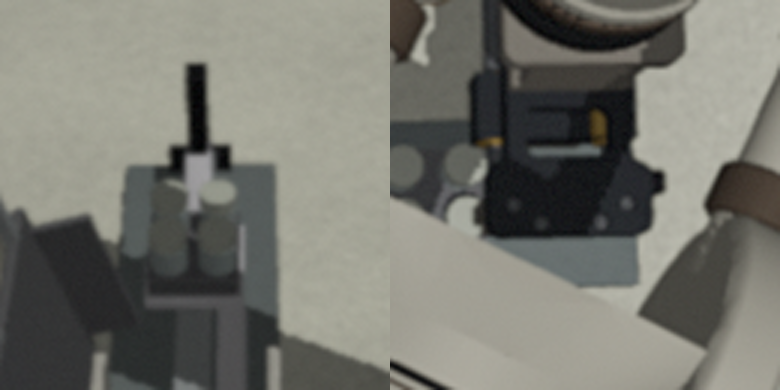

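```bash
python3 -c "
from h import *
print(tri((225.7,114.5),(366.9,152.7)),tri((225.2,181),(289.4,157.8)))
print(tri((147.9,167.1),(169.4,78.6)))
print(go([.608,-.289,.40]))"
```

```text
(array([ 0.6066, -0.2905,  0.1108]), np.float64(0.0010178280808056856)) (array([ 0.6022, -0.1524,  0.036 ]), np.float64(7.456342298657983e-06))
(array([0.6988, 0.0554, 0.2585]), np.float64(0.0018277123890290136))
(array([-0.3227, -0.0933,  0.2537]), array([ 0.0001, -0.0002, -0.0025]))
```

Emit:
move_arm(plan=[[-0.05, -0.015, 0.02, 0, 0, 0, -0.1], [-0.12, -0.035, 0.06, 0, 0, 0, -0.1], [-0.19, -0.055, 0.12, 0, 0, 0, -0.1], [-0.25, -0.075, 0.18, 0, 0, 0, -0.1], [-0.3, -0.09, 0.24, 0, 0, 0, -0.1], [-0.322, -0.094, 0.28, 0, 0, 0, -0.1], [-0.322, -0.094, 0.31, 0, 0, 0, -0.1], [-0.322, -0.094, 0.32, 0, 0, 0, -0.1]])

```text
time: 9.7
position: [0.6069, -0.2894, 0.3709]
tool_rot: [0.694, 0.72, -0.0, -0.002]
force: [-0.2, 0.5, 0.9]
width: 0.0505
gripper_force: 0.0
```

```bash
python3 -c "
from h import *
a=optics.read_camera('side')
cv2.imwrite('pics/a4.png',cv2.resize(a[50:200,150:300],None,fx=4,fy=4,interpolation=cv2.INTER_CUBIC)[:,:,::-1])
print(ctrl.read_state()['position'],go([.607,-.289,.275]))"
```

```text
[ 0.6071 -0.289   0.3715] (array([-0.0005,  0.0002,  0.2412]), array([-0.0014, -0.0015, -0.0032]))
```

View pics/a4.png

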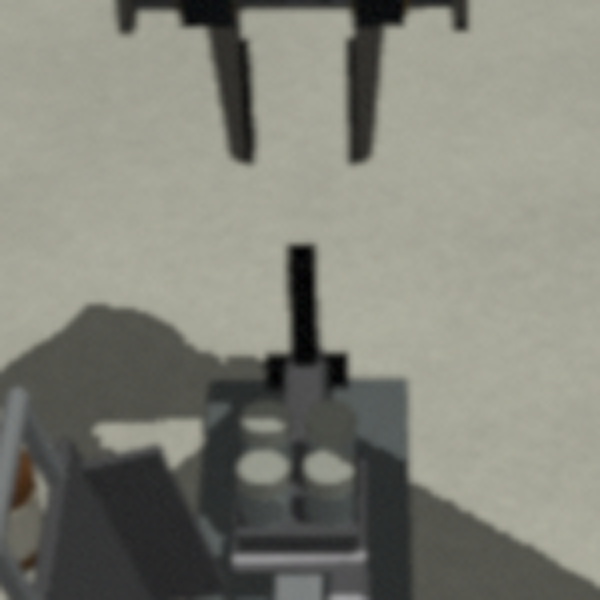

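The fingertips at (240,160) and (362,160) are centred over the tab (col 302, top row 245). Descending and gripping.

Emit:
move_arm(plan=[[0, 0, 0.03, 0, 0, 0, -0.1], [0, 0, 0.07, 0, 0, 0, -0.1], [0, 0, 0.11, 0, 0, 0, -0.1], [0, 0, 0.15, 0, 0, 0, -0.1], [0, 0, 0.19, 0, 0, 0, -0.1], [0, 0, 0.22, 0, 0, 0, -0.1], [0, 0, 0.24, 0, 0, 0, -0.1], [0, 0, 0.24, 0, 0, 0, -0.1]])

```text
time: 10.42
position: [0.6068, -0.2895, 0.2758]
tool_rot: [0.694, 0.72, -0.0, -0.001]
force: [-0.2, 0.6, -1.0]
width: 0.051
gripper_force: 0.0
```

Emit:
move_arm(plan=[[0, 0, 0, 0, 0, 0, 0.3], [0, 0, 0, 0, 0, 0, 0.6], [0, 0, 0, 0, 0, 0, 1], [0, 0, 0, 0, 0, 0, 1], [0, 0, 0, 0, 0, 0, 1], [0, 0, 0, 0, 0, 0, 1], [0, 0, 0, 0, 0, 0, 1], [0, 0, 0, 0, 0, 0, 1]], grip_force=20)

```text
time: 11.08
position: [0.608, -0.2903, 0.2783]
tool_rot: [0.694, 0.72, 0.001, 0.002]
force: [6.9, -0.3, -2.1]
width: 0.0157
gripper_force: 20.0
```

```bash
python3 -c "
from h import *
s=ctrl.read_state();print(s['position'],s['width'],s['force'])
p=[.5985,-.0588];c,q=np.cos(Y),np.sin(Y);d=s['position'][:2]-p;print('track xy',d@[c,q],d@[-q,c])"
```

```text
[ 0.608  -0.2903  0.2783] 0.015707170392699223 [ 6.8892 -0.3201 -2.0604]
track xy -7.137722727592828e-05 -0.23171719375550948
```

Emit:
move_arm(plan=[[0.02, 0, 0, 0, 0, 0, 1], [0.06, 0, 0, 0, 0, 0, 1], [0.11, 0, 0, 0, 0, 0, 1], [0.16, 0, 0, 0, 0, 0, 1], [0.21, 0, 0, 0, 0, 0, 1], [0.25, 0, 0, 0, 0, 0, 1], [0.28, 0, 0, 0, 0, 0, 1], [0.3, 0, 0, 0, 0, 0, 1]])

```text
time: 11.75
position: [0.6033, -0.1693, 0.2783]
tool_rot: [0.694, 0.72, 0.001, 0.001]
force: [5.3, -0.4, 0.2]
width: 0.016
gripper_force: 20.0
```

Emit:
move_arm(plan=[[0.03, 0, 0, 0, 0, 0, 1], [0.06, 0, 0, 0, 0, 0, 1], [0.09, 0, 0, 0, 0, 0, 1], [0.11, 0, 0, 0, 0, 0, 1], [0.13, 0, 0, 0, 0, 0, 1], [0.14, 0, 0, 0, 0, 0, 1], [0.14, 0, 0, 0, 0, 0, 1], [0.14, 0, 0, 0, 0, 0, 1]])

```text
time: 12.42
position: [0.6011, -0.1143, 0.2782]
tool_rot: [0.694, 0.719, 0.0, 0.0]
force: [3.5, 0.7, 5.4]
width: 0.016
gripper_force: 20.0
```

```bash
cat > q.py <<'E'
from h import *
a=optics.read_camera('side');b=optics.read_camera('top')
c,q=np.cos(Y),np.sin(Y)
tr=lambda P:np.array([(P[:2]-[.5985,-.0588])@[c,q],(P[:2]-[.5985,-.0588])@[-q,c]])
s=ctrl.read_state();print(s['position'],s['width'],s['force'],tr(s['position']))
m=[[d for d in optics.pinpoint(k,'carrier_mid')[:1]] for k in('side','top')]
print(m)
if all(m): X=tri(m[0][0]['xy'],m[1][0]['xy']);print(X,tr(X[0]))
for k,v in zip(('side','top'),m):
    if v: print(k,'on z=.034',tr(plane(k,v[0]['xy'],.034)))
E
python3 q.py; python3 - <<'E'
from h import *
a=optics.read_camera('side');b=optics.read_camera('top')
A=cv2.resize(a[160:290,165:295],None,fx=3,fy=3,interpolation=cv2.INTER_CUBIC);B=cv2.resize(b[90:220,150:280],None,fx=3,fy=3,interpolation=cv2.INTER_CUBIC)
cv2.imwrite('pics/a5.png',np.hstack([A,B])[:,:,::-1])
E
```

```text
[ 0.6011 -0.1146  0.2782] 0.01587137935740267 [4.3953 1.3763 5.5232] [ 0.0003 -0.0559]
[[{'xy': [186.7, 231.8], 'p': 0.72}], [{'xy': [200.8, 158.7], 'p': 0.91}]]
(array([0.627 , 0.0259, 0.073 ]), np.float64(0.03312068313672219)) [0.032  0.0834]
side on z=.034 [0.0716 0.0479]
top on z=.034 [0.0031 0.0853]
```

View pics/a5.png

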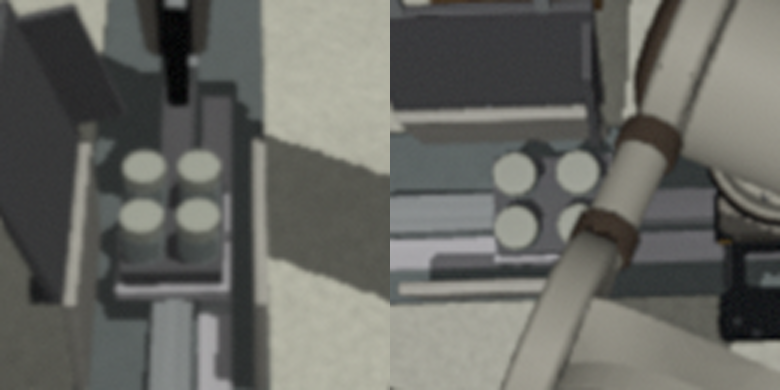

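The carrier is partly in the bay. Vial tops in the top crop are at (516,172), (578,172) and (516,227), and the platform's front edge in the side crop is at row 284. Turning these into track coordinates.

```bash
python3 - <<'E'
from h import *
c,q=np.cos(Y),np.sin(Y)
tr=lambda P:np.array([(P[:2]-[.5985,-.0588])@[c,q],(P[:2]-[.5985,-.0588])@[-q,c]])*1000
T=lambda x,y:(150+(x-390)/3,90+y/3); S=lambda x,y:(165+x/3,160+y/3)
v=[plane("top",T(*u),.092) for u in((516,172),(578,172),(516,227))]
print("vial tops top",[tr(x) for x in v],"mid",tr((v[1]+v[2])/2))
v=[plane("side",S(*u),.092) for u in((143,165),(199,165),(141,215),(198,215))]
print("vial tops side",[tr(x) for x in v],"mid",tr(np.mean(v,0)))
print("front top-cam",tr(plane("top",T(496,200),.044)),"side",tr(plane("side",S(175,285),.044)))
print("walls side y=40,170:",[tr(plane("side",S(*u),.1)) for u in((84,143),(70,304),(260,138),(260,304))])
print("wall top y=170",tr(plane("top",T(400,288),.1)))
E
```

```text
vial tops top [array([18.6557, 95.9825]), array([17.5159, 56.8375]), array([-16.1914,  96.6613])] mid [ 0.6622 76.7494]
vial tops side [array([17.4663, 57.3556]), array([-17.2174,  57.6979]), array([16.9412, 98.1266]), array([-17.2535,  98.4567])] mid [-0.0159 77.9092]
front top-cam [  6.9921 115.2386] side [ -2.0923 113.6305]
walls side y=40,170: [array([54.1761, 45.8075]), array([ 53.2654, 170.4937]), array([-55.1663,  42.6048]), array([-53.4279, 171.4836])]
wall top y=170 [-52.9933 169.0069]
```

Emit:
move_arm(plan=[[0.01, 0, 0, 0, 0, 0, 1], [0.02, 0, 0, 0, 0, 0, 1], [0.03, 0, 0, 0, 0, 0, 1], [0.04, 0, 0, 0, 0, 0, 1], [0.05, 0, 0, 0, 0, 0, 1], [0.05, 0, 0, 0, 0, 0, 1], [0.05, 0, 0, 0, 0, 0, 1], [0.05, 0, 0, 0, 0, 0, 1]])

```text
time: 13.38
position: [0.6003, -0.0948, 0.2782]
tool_rot: [0.695, 0.719, 0.0, 0.0]
force: [4.0, 1.1, 6.2]
width: 0.0157
gripper_force: 20.0
```

Emit:
move_arm(plan=[[0.005, 0, 0, 0, 0, 0, 1], [0.005, 0, 0, 0, 0, 0, 1], [0.005, 0, 0, 0, 0, 0, 1], [0.005, 0, 0, 0, 0, 0, 1], [0.005, 0, 0, 0, 0, 0, 1], [0.005, 0, 0, 0, 0, 0, 1], [0.005, 0, 0, 0, 0, 0, 1], [0.005, 0, 0, 0, 0, 0, 1]])

```text
time: 14.05
position: [0.6002, -0.0927, 0.2782]
tool_rot: [0.695, 0.719, 0.0, 0.0]
force: [3.2, 2.4, 5.7]
width: 0.0159
gripper_force: 20.0
```

Emit:
move_arm(plan=[[0.005, 0, 0, 0, 0, 0, 1], [0.005, 0, 0, 0, 0, 0, 1], [0.005, 0, 0, 0, 0, 0, 1], [0.005, 0, 0, 0, 0, 0, 1], [0.005, 0, 0, 0, 0, 0, 1], [0.005, 0, 0, 0, 0, 0, 1], [0.005, 0, 0, 0, 0, 0, 1], [0.005, 0, 0, 0, 0, 0, 1]])

```text
time: 14.72
position: [0.6002, -0.0904, 0.2781]
tool_rot: [0.695, 0.719, 0.001, 0.0]
force: [3.2, 2.4, 6.2]
width: 0.0159
gripper_force: 20.0
```

```bash
python3 q.py
```

```text
[ 0.6002 -0.0904  0.2782] 0.015835338415185442 [3.0209 2.4495 5.872 ] [ 0.0004 -0.0317]
[[{'xy': [220.0, 251.7], 'p': 0.83}], [{'xy': [189.7, 161.1], 'p': 0.56}]]
(array([0.5951, 0.0477, 0.0443]), np.float64(0.003237203806028884)) [0.001  0.1065]
side on z=.034 [0.005  0.0979]
top on z=.034 [-0.0011  0.1079]
```

Emit:
move_arm(plan=[[0.003, 0, 0, 0, 0, 0, 1], [0.003, 0, 0, 0, 0, 0, 1], [0.003, 0, 0, 0, 0, 0, 1], [0.003, 0, 0, 0, 0, 0, 1], [0.003, 0, 0, 0, 0, 0, 1], [0.003, 0, 0, 0, 0, 0, 1], [0.003, 0, 0, 0, 0, 0, 1], [0.003, 0, 0, 0, 0, 0, 1]])

```text
time: 15.58
position: [0.6001, -0.0894, 0.2781]
tool_rot: [0.695, 0.719, 0.0, 0.0]
force: [3.3, 1.8, 7.1]
width: 0.0162
gripper_force: 20.0
```

Emit:
move_arm(plan=[[0.003, 0, 0, 0, 0, 0, 1], [0.003, 0, 0, 0, 0, 0, 1], [0.003, 0, 0, 0, 0, 0, 1], [0.003, 0, 0, 0, 0, 0, 1], [0.003, 0, 0, 0, 0, 0, 1], [0.003, 0, 0, 0, 0, 0, 1], [0.003, 0, 0, 0, 0, 0, 1], [0.003, 0, 0, 0, 0, 0, 1]])

```text
time: 16.25
position: [0.6001, -0.0881, 0.2781]
tool_rot: [0.695, 0.719, 0.001, 0.0]
force: [3.7, 2.4, 7.2]
width: 0.0161
gripper_force: 20.0
```

Emit:
move_arm(plan=[[0.003, 0, 0, 0, 0, 0, 1], [0.003, 0, 0, 0, 0, 0, 1], [0.003, 0, 0, 0, 0, 0, 1], [0.003, 0, 0, 0, 0, 0, 1], [0.003, 0, 0, 0, 0, 0, 1], [0.003, 0, 0, 0, 0, 0, 1], [0.003, 0, 0, 0, 0, 0, 1], [0.003, 0, 0, 0, 0, 0, 1]])

```text
time: 16.92
position: [0.6, -0.0872, 0.2781]
tool_rot: [0.695, 0.719, 0.0, 0.0]
force: [4.1, 0.9, 6.3]
width: 0.0159
gripper_force: 20.0
```

Emit:
move_arm(plan=[[0.003, 0, 0, 0, 0, 0, 1], [0.003, 0, 0, 0, 0, 0, 1], [0.003, 0, 0, 0, 0, 0, 1], [0.003, 0, 0, 0, 0, 0, 1], [0.003, 0, 0, 0, 0, 0, 1], [0.003, 0, 0, 0, 0, 0, 1], [0.003, 0, 0, 0, 0, 0, 1], [0.003, 0, 0, 0, 0, 0, 1]])

```text
time: 17.58
position: [0.6, -0.0861, 0.2781]
tool_rot: [0.695, 0.719, 0.0, 0.0]
force: [3.9, -0.1, 6.6]
width: 0.0159
gripper_force: 20.0
```

Emit:
move_arm(plan=[[0.003, 0, 0, 0, 0, 0, 1], [0.003, 0, 0, 0, 0, 0, 1], [0.003, 0, 0, 0, 0, 0, 1], [0.003, 0, 0, 0, 0, 0, 1], [0.003, 0, 0, 0, 0, 0, 1], [0.003, 0, 0, 0, 0, 0, 1], [0.003, 0, 0, 0, 0, 0, 1], [0.003, 0, 0, 0, 0, 0, 1]])

```text
time: 18.25
position: [0.5999, -0.0854, 0.2782]
tool_rot: [0.695, 0.719, -0.0, 0.001]
force: [3.3, -2.3, 5.2]
width: 0.0156
gripper_force: 20.0
```

```bash
python3 q.py; python3 - <<'E'
from h import *
a=optics.read_camera('side');b=optics.read_camera('top')
A=cv2.resize(a[160:290,165:295],None,fx=3,fy=3,interpolation=cv2.INTER_CUBIC);B=cv2.resize(b[90:220,150:280],None,fx=3,fy=3,interpolation=cv2.INTER_CUBIC)
cv2.imwrite('pics/a6.png',np.hstack([A,B])[:,:,::-1])
E
```

```text
[ 0.6    -0.0854  0.2782] 0.016129683339653 [ 3.7572 -2.0779  5.3229] [ 0.0004 -0.0266]
[[{'xy': [220.0, 257.6], 'p': 0.59}], [{'xy': [187.6, 160.3], 'p': 0.6}]]
(array([0.5965, 0.0532, 0.0339]), np.float64(0.0019271302257784465)) [0.0026 0.112 ]
side on z=.034 [0.0045 0.1118]
top on z=.034 [0.0007 0.1121]
```

View pics/a6.png

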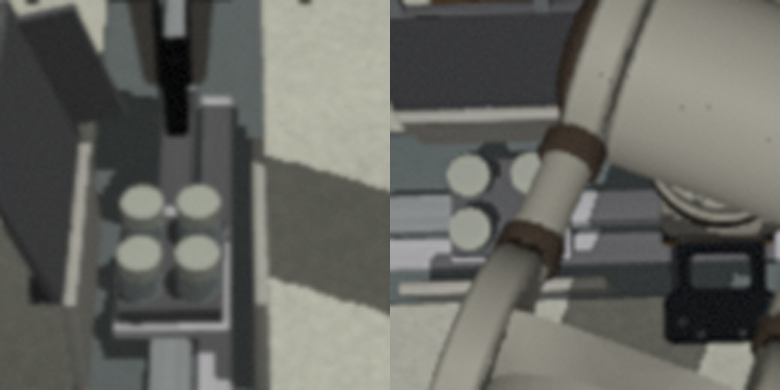

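Emit:
move_arm(plan=[[0.003, 0, 0, 0, 0, 0, 1], [0.003, 0, 0, 0, 0, 0, 1], [0.003, 0, 0, 0, 0, 0, 1], [0.003, 0, 0, 0, 0, 0, 1], [0.003, 0, 0, 0, 0, 0, 1], [0.003, 0, 0, 0, 0, 0, 1], [0.003, 0, 0, 0, 0, 0, 1], [0.003, 0, 0, 0, 0, 0, 1]])

```text
time: 19.22
position: [0.5999, -0.0848, 0.2782]
tool_rot: [0.695, 0.719, -0.001, 0.001]
force: [4.1, -3.4, 5.1]
width: 0.0159
gripper_force: 20.0
```

```bash
python3 - <<'E'
from h import *
c,q=np.cos(Y),np.sin(Y)
tr=lambda P:np.array([(P[:2]-[.5985,-.0588])@[c,q],(P[:2]-[.5985,-.0588])@[-q,c]])*1000
T=lambda x,y:(150+(x-390)/3,90+y/3); S=lambda x,y:(165+x/3,160+y/3)
v=[plane("top",T(*u),.092) for u in((468,175),(468,229))]
print("top",[tr(x) for x in v])
v=[plane("side",S(*u),.092) for u in((142,199),(199,200),(138,251),(198,251))]
print("side",[tr(x) for x in v],"mid",tr(np.mean(v,0)))
print("front side",tr(plane("side",S(172,322),.044)),"front top",tr(plane("top",T(449,200),.044)))
E
```

```text
top [array([ 17.6554, 126.3994]), array([-16.5777, 126.9788])]
side [array([16.8871, 85.363 ]), array([-17.6669,  86.5041]), array([ 17.5001, 125.9262]), array([-17.6997, 126.2605])] mid [ -0.2448 106.0134]
front side [ -1.043  141.7174] front top [  7.9242 146.702 ]
```

Resistance is building past a neutral point, and the vials put the middle at about 106 mm. That fits a carrier sitting in the detent well and pressed slightly forward. I'll ease back to neutral and then probe backward.

Emit:
move_arm(plan=[[-0.008, 0, 0, 0, 0, 0, 1], [-0.008, 0, 0, 0, 0, 0, 1], [-0.008, 0, 0, 0, 0, 0, 1], [-0.008, 0, 0, 0, 0, 0, 1], [-0.008, 0, 0, 0, 0, 0, 1], [-0.008, 0, 0, 0, 0, 0, 1], [-0.008, 0, 0, 0, 0, 0, 1], [-0.008, 0, 0, 0, 0, 0, 1]])

```text
time: 19.88
position: [0.6, -0.0871, 0.2782]
tool_rot: [0.695, 0.719, 0.0, 0.001]
force: [3.9, -0.3, 6.3]
width: 0.0154
gripper_force: 20.0
```

Emit:
move_arm(plan=[[-0.005, 0, 0, 0, 0, 0, 1], [-0.005, 0, 0, 0, 0, 0, 1], [-0.005, 0, 0, 0, 0, 0, 1], [-0.005, 0, 0, 0, 0, 0, 1], [-0.005, 0, 0, 0, 0, 0, 1], [-0.005, 0, 0, 0, 0, 0, 1], [-0.005, 0, 0, 0, 0, 0, 1], [-0.005, 0, 0, 0, 0, 0, 1]])

```text
time: 20.55
position: [0.6001, -0.0882, 0.2781]
tool_rot: [0.695, 0.719, 0.001, -0.0]
force: [3.0, 3.1, 6.7]
width: 0.0159
gripper_force: 20.0
```

Restoring force in both directions confirms the detent, with its centre near y = -0.087. Returning to centre and releasing.

Emit:
move_arm(plan=[[0.005, 0, 0, 0, 0, 0, 1], [0.005, 0, 0, 0, 0, 0, 1], [0.005, 0, 0, 0, 0, 0, 1], [0.005, 0, 0, 0, 0, 0, 0.5], [0.005, 0, 0, 0, 0, 0, 0.1], [0.005, 0, 0, 0, 0, 0, 0.1], [0.005, 0, 0, 0, 0, 0, 0.1], [0.005, 0, 0, 0, 0, 0, 0.1]])

```text
time: 21.22
position: [0.5993, -0.0865, 0.2766]
tool_rot: [0.695, 0.719, -0.001, -0.001]
force: [-0.0, 0.6, 0.0]
width: 0.041
gripper_force: 0.0
```

Emit:
move_arm(plan=[[0, 0, -0.03, 0, 0, 0, 0.1], [0, 0, -0.08, 0, 0, 0, 0.1], [0, 0, -0.14, 0, 0, 0, 0.1], [0, 0, -0.2, 0, 0, 0, 0.1], [-0.03, 0, -0.26, 0, 0, 0, 0.1], [-0.09, 0, -0.32, 0, 0, 0, 0.1], [-0.15, 0, -0.36, 0, 0, 0, 0.1], [-0.2, 0, -0.38, 0, 0, 0, 0.1]])

```text
time: 21.88
position: [0.6027, -0.1677, 0.434]
tool_rot: [0.694, 0.72, 0.001, 0.003]
force: [0.9, -1.1, 0.4]
width: 0.0413
gripper_force: 0.0
```

Emit:
move_arm(plan=[[-0.08, -0.06, 0, 0, 0, 0, 0.1], [-0.16, -0.12, 0, 0, 0, 0, 0.1], [-0.24, -0.18, 0, 0, 0, 0, 0.1], [-0.32, -0.24, 0, 0, 0, 0, 0.1], [-0.4, -0.3, 0, 0, 0, 0, 0.1], [-0.46, -0.35, 0, 0, 0, 0, 0.1], [-0.5, -0.38, 0, 0, 0, 0, 0.1], [-0.5, -0.38, 0, 0, 0, 0, 0.1]])

```text
time: 22.55
position: [0.4553, -0.3746, 0.4305]
tool_rot: [0.696, 0.718, -0.001, 0.0]
force: [0.5, -0.0, 0.4]
width: 0.0415
gripper_force: 0.0
```

```bash
python3 q.py; python3 - <<'E'
from h import *
a=optics.read_camera('side');b=optics.read_camera('top')
A=cv2.resize(a[90:350,90:350],None,fx=1.5,fy=1.5);B=cv2.resize(b[20:280,100:360],None,fx=1.5,fy=1.5)
cv2.imwrite('pics/a7.png',np.hstack([A,B])[:,:,::-1])
E
```

```text
[ 0.4574 -0.3719  0.4302] 0.04120033872840625 [-0.0185  1.0324  0.3806] [-0.1539 -0.307 ]
[[{'xy': [222.5, 255.6], 'p': 0.94}], [{'xy': [190.4, 161.6], 'p': 0.68}]]
(array([0.5931, 0.0476, 0.033 ]), np.float64(0.0010477836573724115)) [-0.001   0.1065]
side on z=.034 [0.     0.1072]
top on z=.034 [-0.0021  0.1065]
```

View pics/a7.png

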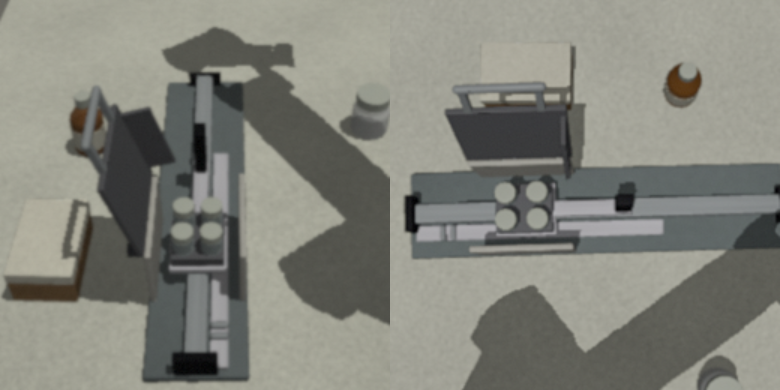

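The lid leans back on its stop, with its handle at top crop (500,88). The carrier sits in the bay at track y ≈ 106 mm, and the bystanders are untouched. Handing in.

```bash
python3 -c "
from plant import ticket
print(ticket.hand_in())"
```

```text
the job is handed in; nothing more can be done
None
```

The lid is fully open on its stop, the carrier is caught in the dosing-station detent, the bottle, jar and box are undisturbed, and the job was handed in at about 23 s; no verdict came back.

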